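Sort autoclaved centrifuge adapters with a go gauge

ROBOT

A 7-joint arm with a two-finger parallel gripper is mounted at the origin on the work surface; the furniture and walls round the work are solid. World frame = base frame: x ahead of the robot, y to its left, z up, the work surface at z = 0. Lengths are in mm, angles in rad, forces in N, time in s.
With the tool pointing down it reaches from about 425 to 950 mm from the base axis. Payload 4.7 kg.
Tool frame: the origin (TCP) lies on the centre line of the jaws, within the pads' length; the fingertips stand 8 mm ahead of it and the grasp point (between the pads) lies 11 mm behind it; z points along the fingers, y is the direction in which the jaws open and shut (so a half turn about z gives the same grasp; the last joint's range is limited). The gripper opens to 85 mm and grips with 20 to 120 N. Pads are 22 mm wide; open, the fingers measure 114 mm over their backs; the gripper's body (76 mm by 85 mm) begins 54 mm behind the grasp point. The pads swing forward as they close: fully open they stand 13 mm farther back than shut.
Start: joints at [1.303, 0.469, -0.049, 1.532, 0.024, 1.141, -0.082], TCP at [159.708, -655.851, 239.335] pointing down, gripper open.
Joint ranges: [-2.59, 2.59], [-0.33, 1.99], [-1.39, 1.29], [0.1, 2.45], [-1.04, 4.18], [0.21, 1.99], [-2.66, 2.66]. Speed limits (rad/s): [2.57, 2.57, 3.14, 3.14, 3.14, 3.14, 3.14].

INTERFACE

Orientations are given as a rotation vector (axis times angle).
In Python, from station import read_state, read_camera, close_job gives the robot as it stands.
- The arm moves only by the shell command python3 -m jog 'ROWS'. ROWS is JSON, a list that holds one entry, the list of rows, each a list of 7 numbers: the shift along the tool's x, y, z in cm, then the turn, a rotation vector about the tool's x, y, z in rad, then the finger opening in cm, from 0 to 8.54. In form: [[[dx, dy, dz, rx, ry, rz, gripper], ...]]. A call has exactly 8 rows; each row shifts and turns the commanded pose from where the row before left it, along the tool's axes as they then stand; what a row does not reach is not made up. A row lasts 1/8 s, in which the tool goes at most 62.5 mm and 10.7 degrees, less where a joint would pass 70% of its speed; a pose out of reach is approached as far as the arm can. A call is refused whole if a number of a shift passes 6.25 or a number of a turn 0.188, either way. A call with a gripper value outside its range is refused whole. The fingers move at their own pace and stop on an object; the grip force is fixed at half the most. Time passes only in rows, so rows that do not move let the fingers close, or fill a call up. It gives the time, the measured TCP pose, the force and the opening at its end, in the units of the state.
- read_state(): the state, without advancing time (a new reading comes with each control period).
- read_camera(name): name is "side" or "top"; returns a dict with "pixels" (400x640x3 uint8, red, green, blue), "depth" (400x640 float32, mm along the optical axis (not along the pixel's ray), 0 where there is no reading), "intrinsics" (3x3 intrinsics, pixels), "R" (3x3) and "t" (3): a world point X has camera coordinates R X + t. Camera axes: x right, y down, z forward; pixel columns grow to the right and rows downward; lengths in mm; the calibration is good to about 2 mm. A picture is of the moment at which its call begins.
- close_job(): hands the job in, once; it reports no verdict.
The state is a dict: "time_s": time; "joint_positions": joint angles; "qvel": joint speeds; "effort": joint torques, N m; "position": TCP position; "orientation": TCP orientation; "ft_force": force on the tool from outside, world axes, zero at the start; "torque": the same for the moment, N m; "width": finger opening in mm.
Only numpy, scipy, OpenCV 4.12 (cv2) and the standard library are available. Lean on these libraries where they do the work, as an engineer would, in place of code of your own. Each camera call takes 0.05 s, during which the arm holds its last target.

TASK

Some of the three centrifuge adapters may have swollen in the autoclave: sort them with the go gauge on the desk. Slide each one that fits between the steel jaws, all the way past them into the covered lane, and leave it standing there; one that sticks at the jaws must not be forced but stood upright in the white reject tray. Do not disturb the other things on the desk.

Things in the scene. Friction and masses are not known exactly. Their poses are not given: they have to be found in the camera images.
- adapter_1_center (a point): centre (half-way up, 49 mm above the underside, on the axis) of one of three look-alike centrifuge adapters, 98 mm tall, about 0.16 kg: a steel foot disc 40 mm wide and 4 mm thick, on it a grey round block 26 mm high with six dark tube wells, a steel stem 14 mm thick, and a black round knob, 28 mm diameter, from 70 to 98 mm above the underside, to grip it by. z is the axis, up.
- adapter_2_center (a point): the same point of another adapter. The block sits loosely round the stem (1.5 mm play to any side) and lifts with it. A sound block is 48 mm in diameter and slips between the jaws with 1 mm to spare each side; a swollen one is about 53.5 mm and cannot enter. All else is the same on all. Any of them may be swollen, differently each time: the gauge tells.
- adapter_3_center (a point): the same point of another adapter
- gauge_mouth (a point): point of the go gauge (fixed): at desk level, midway between the front ends of its two steel jaws. x points into the lane (the way to slide), y across, z up. Jaws: x = 0 to 12 mm, 50 mm apart, 34 mm high. Flared lead-ins before them open to about 80 mm wide at x = -18 mm. A swollen adapter sticks with its axis still before x = 0; a sound one is past the jaws when its axis is beyond x = 36 mm.
- lane_end (a point): the lane's end stop, at desk level on the middle line, 160 mm along x from the mouth; same axes. The lane behind the jaws is 56 mm wide and has no floor: adapters slide on the desk, or up to 4 mm above it. It holds two sound adapters, one behind the other, with some 50 mm to spare; a second may push the first on.
- cover (a point): middle of the grey cover over jaws and lane, at its top, 41 mm above the desk, 86 mm along x from the mouth; same axes. It covers x = 0 to 172 mm of the mouth and 41 mm to either side, underside 36 mm above the desk, with a 25 mm wide slot along the middle, open at the front, for the stems. So the lane can be entered only through the jaws; knobs stay above the cover.
- gauge: the whole go gauge; same origin and axes as gauge_mouth; two low fixing feet (6 mm high) reach 53 mm to either side
- tray_floor (a point): centre of the inner floor, 4 mm above the desk, of the white open reject tray, 100 x 100 mm outside, 92 x 92 mm inside, rim 20 mm above the desk, fixed to the desk; z up
- bench_timer: bystander: small white digital timer lying on its back, 58 x 62 x 20 mm; origin at the centre of its underside
- dropper_bottle_1: bystander: small white dropper bottle with red cap, 30 mm across, 91 mm tall; origin at the centre of its underside
- dropper_bottle_0: bystander: small amber dropper bottle with black cap, 30 mm across, 91 mm tall; origin at the centre of its underside
There are look-alikes about, which are no part of the job. What is shaped like the part that bears adapter_2_center but yellow is not meant.

How it is judged (in metres and radians):
At the end, for the whole second after the job is handed in: The two adapters that fit stand in the covered lane past the jaws (axis more than 34 mm beyond the jaws' front ends, within 8 mm of the lane's middle line), the swollen one stands on the reject tray's floor (axis within 28 mm of the tray's middle along each side), all upright within 0.12 rad (angle between each of adapter_1_center, adapter_2_center, adapter_3_center's own z axis and vertical below 0.12 rad and ((x of adapter_1_center in the frame of tray_floor between -0.028 and 0.028 m and y of adapter_1_center in the frame of tray_floor between -0.028 and 0.028 m and height (world z) of adapter_1_center below 0.06 m and x of adapter_2_center in the frame of gauge_mouth between 0.034 and 0.144 m and y of adapter_2_center in the frame of gauge_mouth between -0.008 and 0.008 m and height (world z) of each of adapter_2_center, adapter_3_center below 0.056 m and x of adapter_3_center in the frame of gauge_mouth between 0.034 and 0.144 m and y of adapter_3_center in the frame of gauge_mouth between -0.008 and 0.008 m) or (x of adapter_1_center in the frame of gauge_mouth between 0.034 and 0.144 m and y of adapter_1_center in the frame of gauge_mouth between -0.008 and 0.008 m and height (world z) of each of adapter_1_center, adapter_3_center below 0.056 m and x of adapter_2_center in the frame of tray_floor between -0.028 and 0.028 m and y of adapter_2_center in the frame of tray_floor between -0.028 and 0.028 m and height (world z) of adapter_2_center below 0.06 m and x of adapter_3_center in the frame of gauge_mouth between 0.034 and 0.144 m and y of adapter_3_center in the frame of gauge_mouth between -0.008 and 0.008 m) or (x of adapter_1_center in the frame of gauge_mouth between 0.034 and 0.144 m and y of adapter_1_center in the frame of gauge_mouth between -0.008 and 0.008 m and height (world z) of each of adapter_1_center, adapter_2_center below 0.056 m and x of adapter_2_center in the frame of gauge_mouth between 0.034 and 0.144 m and y of adapter_2_center in the frame of gauge_mouth between -0.008 and 0.008 m and x of adapter_3_center in the frame of tray_floor between -0.028 and 0.028 m and y of adapter_3_center in the frame of tray_floor between -0.028 and 0.028 m and height (world z) of adapter_3_center below 0.06 m))); the robot touches nothing.
It fails at once if the gauge is pressed with more than 50 N (contact force between gauge and anything else above 50 N).
It fails at once if the timer or a dropper bottle is moved by more than 30 mm (distance of any of bench_timer, dropper_bottle_0, dropper_bottle_1 from where it was at the start of the episode above 0.03 m).
It also fails if it takes over 72 s, if anything falls off the work surface, if the arm or the gripper's body presses on something with over 40 N, if the wrist force passes 120 N, or if a joint passes its speed limit or range.

## Working session

There is one attempt and no reset: what is moved stays moved. The work goes in short steps, Python scripts to look and compute and a shell command to move; the robot and the scene stay as the last step left them, time stands still between calls to the robot, and variables do not carry over. Pictures are saved under pics/ and viewed, and the job is handed in when it is done.

```bash
ls; mkdir -p pics; python3 - <<'E'
from station import read_state, read_camera
import cv2,numpy as np
s=read_state(); print({k:np.round(v,3).tolist() for k,v in s.items()})
for n in("top","side"):
    c=read_camera(n); cv2.imwrite(f"pics/{n}0.png",c["pixels"][:,:,::-1]); np.savez(f"{n}0.npz",**c)
    print(n,c["intrinsics"].tolist(),np.round(c["R"],3).tolist(),np.round(c["t"],1).tolist())
E
```

```text
pics
{'time_s': 0.0, 'joint_positions': [1.303, 0.469, -0.049, 1.534, 0.024, 1.141, -0.082], 'qvel': [-0.0, -0.001, 0.0, -0.003, -0.001, -0.001, -0.001], 'effort': [0.0, -51.032, -0.046, -23.772, 0.011, 0.007, 0.0], 'position': [159.557, -655.29, 238.263], 'orientation': [-3.117, -0.374, 0.0], 'ft_force': [-0.104, -0.874, -0.263], 'torque': [-0.044, 0.041, 0.01], 'width': 85.558}
top [[442.0380041824425, 0.0, 324.3471803995921], [0.0, 442.0380041824425, 195.34192722224836], [0.0, 0.0, 1.0]] [[-0.011, -1.0, -0.005], [-0.992, 0.012, -0.126], [0.126, 0.003, -0.992]] [-164.4, 504.3, 935.4]
side [[520.5556723635619, 0.0, 319.62003266074754], [0.0, 520.5556723635619, 199.863491039708], [0.0, 0.0, 1.0]] [[-0.763, -0.647, -0.008], [-0.5, 0.597, -0.627], [0.41, -0.475, -0.779]] [258.0, 391.3, 787.6]
```

View pics/top0.png

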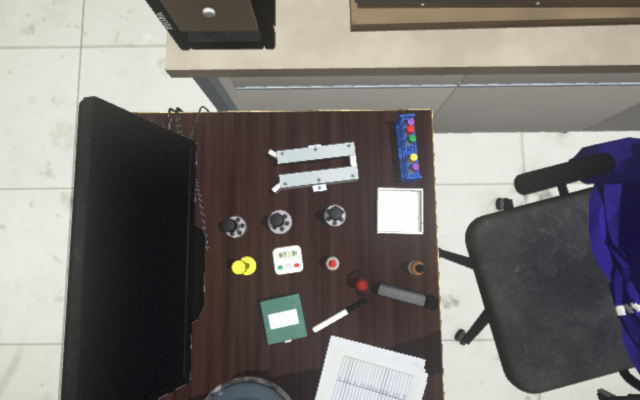

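View pics/side0.png

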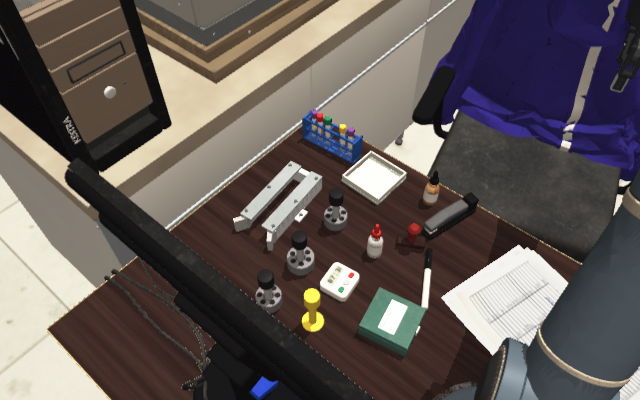

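```bash
cat > h.py <<'E'
import numpy as np,cv2
from station import read_state, read_camera
def load(n): return dict(np.load(n+".npz"))
def ray(c,u,v):
    K,R,t=c["intrinsics"],c["R"],c["t"]
    d=R.T@np.linalg.solve(K,np.array([u,v,1.])); o=-R.T@t
    return o,d
def atz(c,u,v,z):
    o,d=ray(c,u,v); return o+d*(z-o[2])/d[2]
def proj(c,X):
    p=c["R"]@np.asarray(X,float)+c["t"]; q=c["intrinsics"]@p; return q[:2]/q[2]
def cloud(c):
    K,R,t=c["intrinsics"],c["R"],c["t"]; D=c["depth"]
    v,u=np.mgrid[:D.shape[0],:D.shape[1]]
    P=np.stack([(u-K[0,2])/K[0,0]*D,(v-K[1,2])/K[1,1]*D,D],-1)
    W=(P-t)@R; W[D==0]=np.nan; return W
def crop(c,fn,u0,u1,v0,v1,s):
    im=c["pixels"][v0:v1,u0:u1,::-1]; cv2.imwrite(fn,cv2.resize(im,None,fx=s,fy=s,interpolation=cv2.INTER_CUBIC))
E
python3 - <<'E'
from h import *
c=load("top0"); crop(c,"pics/topcrop.png",210,450,105,255,3)
s=load("side0"); crop(s,"pics/sidecrop.png",220,420,140,340,3)
W=cloud(c)
# desk level
print("desk",np.nanmedian(W[200:260,310:320,2]))
for (u,v) in [(235,225),(280,219),(335,213)]:
    w=W[v-14:v+14,u-14:u+14].reshape(-1,3)
    k=w[w[:,2]>85]; print(u,len(k),np.round(np.nanmedian(k,0),1),np.round((k.min(0)+k.max(0))/2,1), np.nanmax(w[:,2]))
    b=w[(w[:,2]>22)&(w[:,2]<36)]; print("  block",len(b),np.round(np.ptp(b,axis=0),1),np.round((b.min(0)+b.max(0))/2,1))
g=W[135:200,265:365].reshape(-1,3); cv=g[(g[:,2]>36)&(g[:,2]<46)]
import cv2
print("cover",len(cv),cv2.minAreaRect(cv[:,:2].astype(np.float32)))
t=W[180:240,370:430].reshape(-1,3)
tr=t[(t[:,2]>14)&(t[:,2]<26)];print("tray",len(tr),cv2.minAreaRect(tr[:,:2].astype(np.float32)))
E
```

```text
desk -1.3261165893048423
235 157 [435.9  24.9  96. ] [437.   25.3  92.5] 99.93590763258615
  block 234 [46.  44.3 11.4] [436.9  24.4  28. ]
280 151 [446.7 -72.   96. ] [446.2 -72.4  93.7] 100.23399968011513
  block 294 [48.7 50.7 10. ] [447.7 -71.7  27.7]
335 146 [ 457.8 -191.6   96.1] [ 459.  -191.6   95.5] 101.05216608868858
  block 224 [46.3 46.1 12.5] [ 458.5 -191.9   28.3]
cover 2000 ((569.5654296875, -148.0630340576172), (84.73490142822266, 185.48863220214844), 6.117448329925537)
tray 347 ((476.92401123046875, -337.1064758300781), (98.57622528076172, 116.60772705078125), 88.33041381835938)
```

```bash
python3 - <<'E'
from h import *
c=load("side0")
W=cloud(c)
for (u,v) in [(265,276),(299,238),(336,196)]:
    w=W[v-15:v+45,u-20:u+20].reshape(-1,3)
    k=w[w[:,2]>90]; print(u,len(k),np.round((k.min(0)+k.max(0))/2,1),np.nanmax(w[:,2]))
g=W[150:250,230:330].reshape(-1,3); cv=g[(g[:,2]>37)&(g[:,2]<46)]
print("cover",len(cv),cv2.minAreaRect(cv[:,:2].astype(np.float32)))
t=W[145:210,335:415].reshape(-1,3)
tr=t[(t[:,2]>14)&(t[:,2]<26)];print("tray",len(tr),cv2.minAreaRect(tr[:,:2].astype(np.float32)))
E
```

```text
265 686 [352.6  95.8 237.1] 384.06627223432145
299 183 [446.9 -70.6  95.5] 100.90279793932918
336 154 [ 459.6 -191.5   96.5] 102.89104558854847
cover 1936 ((570.2522583007812, -151.3833770751953), (83.66108703613281, 182.54617309570312), 6.166075706481934)
tray 496 ((497.7919921875, -338.19805908203125), (104.12635040283203, 156.94911193847656), 88.13553619384766)
```

View pics/topcrop.png

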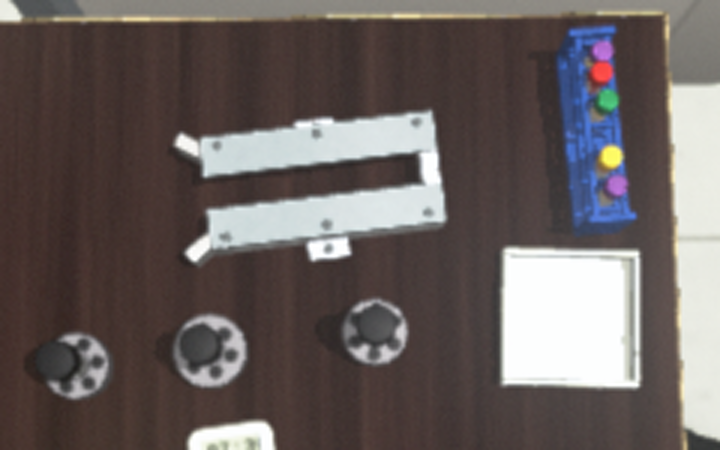

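View pics/sidecrop.png

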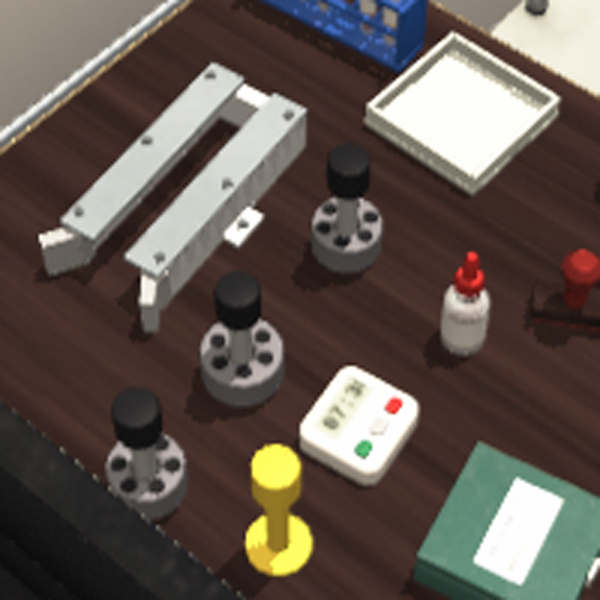

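```bash
python3 - <<'E'
from h import *
for n,(v0,v1,u0,u1) in dict(top0=(135,200,265,365),side0=(150,250,230,330)).items():
    c=load(n);W=cloud(c)
    g=W[v0:v1,u0:u1].reshape(-1,3); p=g[(g[:,2]>37)&(g[:,2]<46)]
    print(n,"z",np.median(p[:,2]))
    p=p[:,:2]
    for it in range(4):
        if it==0: th=np.deg2rad(6.1)
        d=np.array([np.sin(th),-np.cos(th)]); l=np.array([np.cos(th),np.sin(th)])
        a=p@d;b=p@l
        # outer edges
        A=np.arange(np.percentile(a,6),np.percentile(a,94),5); lo=[];hi=[]
        for x in A:
            m=abs(a-x)<4; lo.append(b[m].min()); hi.append(b[m].max())
        k1=np.polyfit(A,lo,1);k2=np.polyfit(A,hi,1)
        th+=np.arctan((k1[0]+k2[0])/2)
    print("th",np.rad2deg(th),"slopes",k1[0],k2[0],"width",np.median(np.array(hi)-lo))
    lat=np.median((np.array(hi)+lo)/2)
    B=np.r_[np.arange(lat-37,lat-16,4),np.arange(lat+17,lat+38,4)]
    e=[(a[abs(b-x)<4].min(),a[abs(b-x)<4].max()) for x in B]; e=np.array(e)
    f,r=np.median(e,0); print("len",r-f)
    cc=d*(f+r)/2+l*lat; print("center",cc,"mouth(center)",cc-86*d)
    # slot: inner edges
    mid=[( b[(abs(a-x)<4)&(b<lat)].max()+b[(abs(a-x)<4)&(b>lat)].min())/2 for x in A if x<r-40]
    w=[(-b[(abs(a-x)<4)&(b<lat)].max()+b[(abs(a-x)<4)&(b>lat)].min()) for x in A if x<r-40]
    print("slot mid offs",np.median(mid)-lat,np.median(w))
    v=W[v0:v1,u0:u1]
# tray: rim corners from crop in top
c=load("top0")
for cr in [(503,249),(639,249),(639,386),(502,385)]:
    print("traycorner",np.round(atz(c,210+cr[0]/3,105+cr[1]/3,20),1))
for n in("top0","side0"):
    W=cloud(load(n)).reshape(-1,3)
    m=(W[:,0]>380)&(W[:,0]<600)&(W[:,1]>50)&(W[:,1]<300)&(W[:,2]>30)
    q=W[m]; print(n,"monitor ymin by z",[ (z,q[(q[:,2]>z)&(q[:,2]<z+50)][:,1].min().round(1) if ((q[:,2]>z)&(q[:,2]<z+50)).any() else None) for z in range(30,500,50)])
E
```

```text
top0 z 39.68910851182659
th 6.037285421109468 slopes -0.0009610528428485083 0.0009610528431335955 width 81.13928965337925
len 171.03407425975723
center [ 569.57180608 -155.1249292 ] mouth(center) [560.52670194 -69.60191423]
slot mid offs -0.2718456026422018 25.927131357553208
side0 z 41.217098930823425
th 6.209331281239119 slopes 0.0016596807701985145 -0.0016597522939785616 width 82.07929823016275
len 173.04425637788813
center [ 570.53142043 -154.73831474] mouth(center) [561.22954873 -69.24284596]
slot mid offs -0.028608333763258997 24.957194646788253
traycorner [ 518.8 -288.5   20. ]
traycorner [ 517.7 -388.8   20. ]
traycorner [ 416.8 -384.9   20. ]
traycorner [ 418.7 -285.1   20. ]
top0 monitor ymin by z [(30, None), (80, np.float64(89.9)), (130, np.float64(95.7)), (180, np.float64(108.1)), (230, np.float64(121.3)), (280, np.float64(132.2)), (330, np.float64(145.8)), (380, np.float64(157.4)), (430, None), (480, None)]
side0 monitor ymin by z [(30, np.float64(215.7)), (80, np.float64(107.3)), (130, np.float64(115.0)), (180, np.float64(126.5)), (230, np.float64(136.9)), (280, np.float64(151.8)), (330, np.float64(158.0)), (380, np.float64(158.3)), (430, None), (480, None)]
```

```bash
cat >> h.py <<'E'
from scipy.spatial.transform import Rotation as Ro
M=np.array([560.9,-69.4,0]); TH=np.deg2rad(6.1)
D=np.array([np.sin(TH),-np.cos(TH),0]); L=np.array([np.cos(TH),np.sin(TH),0])
Rt=Ro.from_matrix(np.array([-D if False else np.cross(L,[0,0,-1]),L,[0,0,-1]]).T)
def lane(p): p=np.asarray(p)-M; return [round(float(p@D),1),round(float(p@L),1)]
def plan(goal,n,turn=True,p=None):
    s=read_state(); p=s["position"] if p is None else np.array(p,float); R=Ro.from_rotvec(s["orientation"])
    rv=(R.inv()*Rt).as_rotvec() if turn else np.zeros(3)
    step=(np.array(goal)-p)/n
    print("t",s["time_s"],"pos",np.round(p,1),"rot err tool",np.round((R.inv()*Rt).as_rotvec(),3),"step mm",round(float(np.linalg.norm(step)),1))
    for i in range(n):
        print(np.round((R.inv().apply(step))/10,2).tolist(),np.round(rv/n,3).tolist()); R=R*Ro.from_rotvec(rv/n)
def st():
    s=read_state(); R=Ro.from_rotvec(s["orientation"])
    print("t",s["time_s"],"pos",np.round(s["position"],1),"lane",lane(s["position"]),"roterr",np.round((R.inv()*Rt).as_rotvec(),3),"F",np.round(s["ft_force"],1),"w",round(s["width"],1))
E
python3 -c "
from h import *
plan([420,-250,238.0],8)"
```

```text
t 0.1 pos [ 159.6 -655.3  238.4] rot err tool [-1.000e-03 -1.000e-03 -1.438e+00] step mm 60.2
[4.36, -4.15, 0.01] [-0.0, -0.0, -0.18]
[5.03, -3.31, 0.01] [-0.0, -0.0, -0.18]
[5.54, -2.35, 0.01] [-0.0, -0.0, -0.18]
[5.88, -1.32, 0.01] [-0.0, -0.0, -0.18]
[6.02, -0.25, 0.01] [-0.0, -0.0, -0.18]
[5.97, 0.83, 0.01] [-0.0, -0.0, -0.18]
[5.72, 1.88, 0.01] [-0.0, -0.0, -0.18]
[5.29, 2.88, 0.0] [-0.0, -0.0, -0.18]
```

```bash
python3 -m jog '[[[4.36,-4.15,0,0,0,-0.18,8.5],[5.03,-3.31,0,0,0,-0.18,8.5],[5.54,-2.35,0,0,0,-0.18,8.5],[5.88,-1.32,0,0,0,-0.18,8.5],[6.02,-0.25,0,0,0,-0.18,8.5],[5.97,0.83,0,0,0,-0.18,8.5],[5.72,1.88,0,0,0,-0.18,8.5],[5.29,2.88,0,0,0,-0.18,8.5]]]'
python3 -c "
from h import *
st();plan([459,-191.7,150],4)"
```

```text
time_s: 1.1
position: [420.4, -248.6, 239.3]
orientation: [2.092, 2.344, -0.0]
ft_force: [1.4, -0.2, 0.8]
width: 85.1
t 1.1 pos [ 420.4 -248.6  239.3] lane [163.3, -158.7] roterr [-0.     0.     0.007] F [ 1.4 -0.2  0.8] w 85.1
t 1.1 pos [ 420.4 -248.6  239.3] rot err tool [-0.     0.     0.007] step mm 28.2
[1.31, 1.12, 2.23] [-0.0, 0.0, 0.002]
[1.31, 1.12, 2.23] [-0.0, 0.0, 0.002]
[1.31, 1.11, 2.23] [-0.0, 0.0, 0.002]
[1.31, 1.11, 2.23] [-0.0, 0.0, 0.002]
```

```bash
python3 -m jog '[[[1.31,1.12,2.2,0,0,0.002,8.5],[1.31,1.12,2.2,0,0,0.002,8.5],[1.31,1.11,2.2,0,0,0.002,8.5],[1.31,1.11,2.2,0,0,0,8.5],[0,0,1.5,0,0,0,8.5],[0,0,1.0,0,0,0,8.5],[0,0,0.5,0,0,0,8.5],[0,0,0,0,0,0,8.5]]]'
python3 - <<'E'
from h import *
st();plan([459,-191.7,73],4,False)
c=read_camera("side");crop(c,"pics/s1.png",220,420,110,260,3.5)
E
```

```text
time_s: 2.1
position: [458.5, -194.2, 121.4]
orientation: [2.106, 2.331, -0.0]
ft_force: [0.3, 0.2, -0.8]
width: 84.8
t 2.1 pos [ 458.5 -194.2  121.4] lane [113.2, -115.0] roterr [-0.     0.    -0.006] F [ 0.3  0.2 -0.8] w 84.8
t 2.1 pos [ 458.5 -194.2  121.4] rot err tool [-0.     0.    -0.006] step mm 12.1
[0.06, 0.02, 1.21] [0.0, 0.0, 0.0]
[0.06, 0.02, 1.21] [0.0, 0.0, 0.0]
[0.06, 0.02, 1.21] [0.0, 0.0, 0.0]
[0.06, 0.02, 1.21] [0.0, 0.0, 0.0]
```

View pics/s1.png

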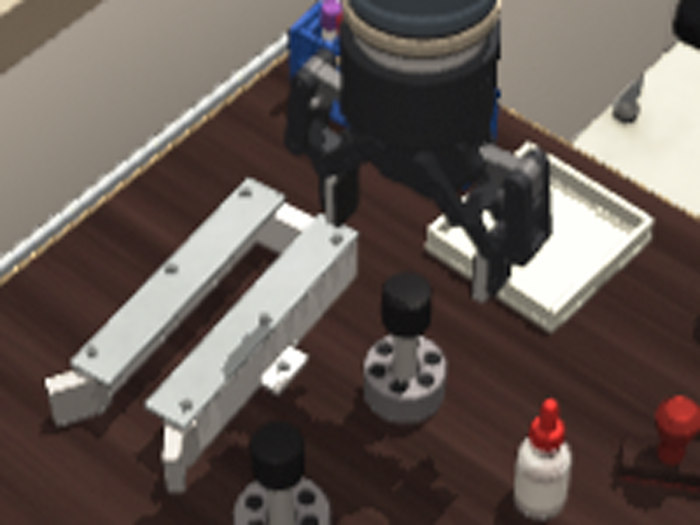

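The open fingers (tips at about (340,205) and (485,290) in the crop) straddle the knob at (405,300). Descending and closing.

```bash
python3 -m jog '[[[0.06,0.02,1.2,0,0,-0.003,8.5],[0.06,0.02,1.2,0,0,-0.003,8.5],[0.06,0.02,1.2,0,0,0,8.5],[0.06,0.02,1.2,0,0,0,8.5],[0,0,0,0,0,0,0.5],[0,0,0,0,0,0,0.5],[0,0,0,0,0,0,0.5],[0,0,0,0,0,0,0.5]]]'
python3 -c "
from h import *
st()"
```

```text
time_s: 3.15
position: [460.0, -191.3, 73.9]
orientation: [2.097, 2.337, 0.001]
ft_force: [0.2, -0.3, 2.1]
width: 26.6
t 3.15 pos [ 460.  -191.3   73.9] lane [110.5, -113.3] roterr [0.002 0.001 0.002] F [ 0.2 -0.3  2.1] w 26.6
```

```bash
python3 -c "
from h import *
plan(M-52*D+[0,0,73.9],5,False)"
```

```text
t 3.15 pos [ 460.  -191.3   73.9] rot err tool [0.002 0.001 0.002] step mm 39.6
[3.25, 2.27, 0.0] [0.0, 0.0, 0.0]
[3.25, 2.27, 0.0] [0.0, 0.0, 0.0]
[3.25, 2.27, 0.0] [0.0, 0.0, 0.0]
[3.25, 2.27, 0.0] [0.0, 0.0, 0.0]
[3.25, 2.27, 0.0] [0.0, 0.0, 0.0]
```

```bash
python3 -m jog '[[[0,0,-4,0,0,0,0.5],[0,0,-3,0,0,0,0.5],[3.25,2.27,0,0,0,0,0.5],[3.25,2.27,0,0,0,0,0.5],[3.25,2.27,0,0,0,0,0.5],[3.25,2.27,0,0,0,0,0.5],[3.25,2.27,2,0,0,0,0.5],[0,0,2,0,0,0,0.5]]]'
python3 - <<'E'
from h import *
st();plan(M-52*D+[0,0,76.5],4)
c=read_camera("side");crop(c,"pics/s2.png",200,400,110,290,3)
E
```

```text
time_s: 4.15
position: [555.9, -13.1, 103.2]
orientation: [-2.092, -2.344, -0.005]
ft_force: [-0.4, -1.1, -2.6]
width: 26.6
t 4.15 pos [555.9 -13.1 103.2] lane [-56.5, 1.0] roterr [ 0.002 -0.002  0.007] F [-0.4 -1.1 -2.6] w 26.6
t 4.15 pos [555.9 -13.1 103.2] rot err tool [ 0.002 -0.002  0.007] step mm 6.8
[-0.11, -0.03, 0.67] [0.001, -0.001, 0.002]
[-0.11, -0.03, 0.67] [0.001, -0.001, 0.002]
[-0.11, -0.03, 0.67] [0.001, -0.001, 0.002]
[-0.11, -0.03, 0.67] [0.001, -0.001, 0.002]
```

View pics/s2.png

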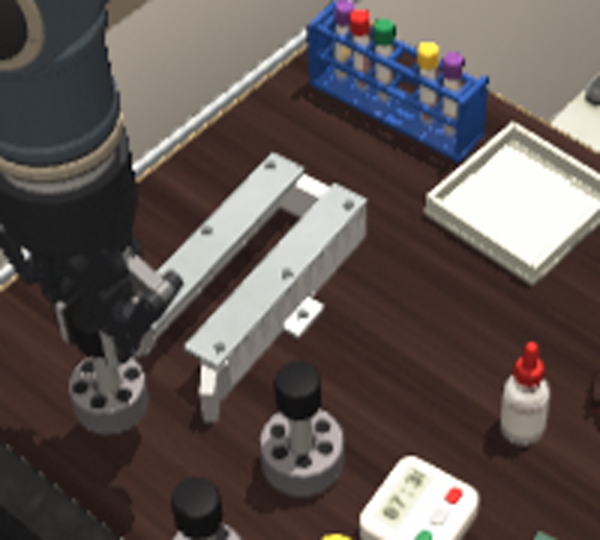

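The adapter hangs upright before the gauge mouth (block at (108,395) in the crop). Lower it to about 2 mm above the desk.

```bash
python3 -m jog '[[[-0.1,-0.02,0.9,0,0,0.002,0.5],[-0.1,-0.02,0.9,0,0,0.002,0.5],[-0.05,-0.02,0.7,0,0,0.001,0.5],[-0.05,0,0.2,0,0,0.001,0.5],[0,0,0,0,0,0,0.5],[0,0,0,0,0,0,0.5],[0,0,0,0,0,0,0.5],[0,0,0,0,0,0,0.5]]]'
python3 - <<'E'
from h import *
st()
E
```

```text
time_s: 5.2
position: [554.5, -20.3, 76.5]
orientation: [2.105, 2.332, 0.0]
ft_force: [0.9, -0.7, -1.1]
width: 26.2
t 5.2 pos [554.5 -20.3  76.5] lane [-49.5, -1.2] roterr [ 0.     0.    -0.004] F [ 0.9 -0.7 -1.1] w 26.2
```

```bash
python3 -m jog '[[[-0.6,0.06,0,0,0,-0.002,0.5],[-0.6,0.06,0,0,0,-0.002,0.5],[-0.6,0,0,0,0,0,0.5],[-0.5,0,0,0,0,0,0.5],[-0.4,0,0,0,0,0,0.5],[-0.4,0,0,0,0,0,0.5],[-0.3,0,0,0,0,0,0.5],[-0.3,0,0,0,0,0,0.5]]]'
python3 -c "
from h import *
st()"
python3 -m jog '[[[-0.3,0,0,0,0,0,0.5],[-0.3,0,0,0,0,0,0.5],[-0.2,0,0,0,0,0,0.5],[-0.2,0,0,0,0,0,0.5],[0,0,0,0,0,0,0.5],[0,0,0,0,0,0,0.5],[0,0,0,0,0,0,0.5],[0,0,0,0,0,0,0.5]]]'
python3 -c "
from h import *
st()"
```

```text
time_s: 6.2
position: [559.5, -57.1, 76.3]
orientation: [2.1, 2.336, 0.0]
ft_force: [0.2, -0.2, -1.4]
width: 26.5
t 6.2 pos [559.5 -57.1  76.3] lane [-12.4, -0.1] roterr [ 0. -0. -0.] F [ 0.2 -0.2 -1.4] w 26.5
time_s: 7.2
position: [560.5, -66.9, 76.3]
orientation: [2.1, 2.336, 0.0]
ft_force: [-0.0, -0.1, -1.7]
width: 26.7
t 7.2 pos [560.5 -66.9  76.3] lane [-2.6, -0.2] roterr [ 0.  0. -0.] F [-0.  -0.1 -1.7] w 26.7
```

```bash
python3 -m jog '[[[-0.2,0,0,0,0,0,0.5],[-0.2,0,0,0,0,0,0.5],[-0.2,0,0,0,0,0,0.5],[-0.2,0,0,0,0,0,0.5],[-0.2,0,0,0,0,0,0.5],[-0.2,0,0,0,0,0,0.5],[-0.2,0,0,0,0,0,0.5],[-0.2,0,0,0,0,0,0.5]]]'
python3 -c "
from h import *
st()"
```

```text
time_s: 8.2
position: [562.2, -83.0, 76.3]
orientation: [2.101, 2.336, 0.0]
ft_force: [0.1, -0.0, -2.1]
width: 26.5
t 8.2 pos [562.2 -83.   76.3] lane [13.6, -0.1] roterr [ 0.  0. -0.] F [ 0.1 -0.  -2.1] w 26.5
```

Adapter C passes with no side force: sound. Slide on to about x = 113 mm.

```bash
python3 -m jog '[[[-0.6,0,0,0,0,0,0.5],[-1.0,0,0,0,0,0,0.5],[-1.0,0,0,0,0,0,0.5],[-1.0,0,0,0,0,0,0.5],[-1.0,0,0,0,0,0,0.5],[-1.0,0,0,0,0,0,0.5],[-1.0,0,0,0,0,0,0.5],[-1.0,0,0,0,0,0,0.5]]]'
python3 -c "
from h import *
st()"
python3 -m jog '[[[-1.0,0,0,0,0,0,0.5],[-0.8,0,0,0,0,0,0.5],[-0.4,0,0,0,0,0,0.5],[0,0,0.1,0,0,0,0.5],[0,0,0.12,0,0,0,0.5],[0,0,0,0,0,0,0.5],[0,0,0,0,0,0,0.5],[0,0,0,0,0,0,0.5]]]'
python3 -c "
from h import *
st()"
```

```text
time_s: 9.2
position: [570.3, -159.1, 76.3]
orientation: [2.101, 2.336, -0.0]
ft_force: [-0.1, -0.8, -1.2]
width: 26.4
t 9.2 pos [ 570.3 -159.1   76.3] lane [90.2, -0.2] roterr [-0.  0. -0.] F [-0.1 -0.8 -1.2] w 26.4
time_s: 10.2
position: [572.6, -180.2, 74.1]
orientation: [2.1, 2.336, -0.0]
ft_force: [0.3, 0.0, -1.6]
width: 26.3
t 10.2 pos [ 572.6 -180.2   74.1] lane [111.4, -0.2] roterr [ 0.  0. -0.] F [ 0.3  0.  -1.6] w 26.3
```

```bash
python3 -m jog '[[[0,0,0,0,0,0,8.5],[0,0,0,0,0,0,8.5],[0,0,0,0,0,0,8.5],[0,0,0,0,0,0,8.5],[0,0,-2,0,0,0,8.5],[0,0,-3,0,0,0,8.5],[0,0,-3,0,0,0,8.5],[0,0,0,0,0,0,8.5]]]'
python3 - <<'E'
from h import *
st();plan([437,25,154],6)
c=read_camera("side");crop(c,"pics/s3.png",200,400,110,290,3)
E
```

```text
time_s: 11.2
position: [574.7, -180.5, 158.1]
orientation: [2.096, 2.331, 0.005]
ft_force: [-1.3, -0.5, -0.4]
width: 84.8
t 11.2 pos [ 574.7 -180.5  158.1] lane [111.9, 1.9] roterr [ 0.007  0.003 -0.   ] F [-1.3 -0.5 -0.4] w 84.8
t 11.2 pos [ 574.7 -180.5  158.1] rot err tool [ 0.007  0.003 -0.   ] step mm 41.2
[3.65, -1.92, 0.05] [0.001, 0.0, -0.0]
[3.65, -1.92, 0.05] [0.001, 0.0, -0.0]
[3.65, -1.92, 0.05] [0.001, 0.0, -0.0]
[3.65, -1.92, 0.06] [0.001, 0.0, -0.0]
[3.65, -1.92, 0.06] [0.001, 0.0, -0.0]
[3.65, -1.92, 0.06] [0.001, 0.0, -0.0]
```

View pics/s3.png

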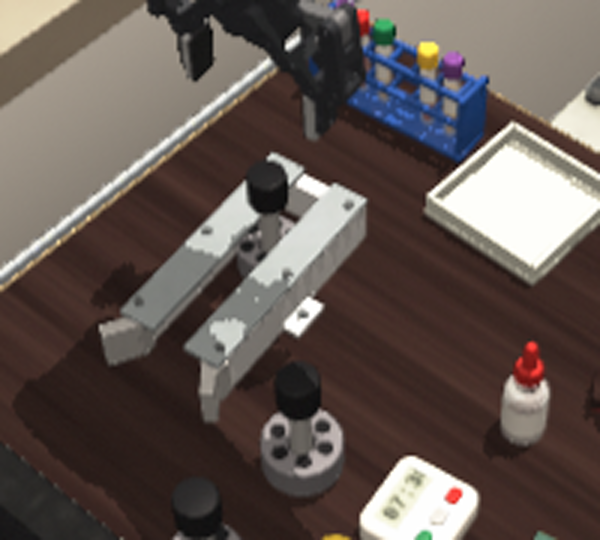

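The first adapter stands upright in the lane (knob (268,188) in the crop). On to the left-hand one.

```bash
python3 -m jog '[[[3.65,-1.92,0,0.001,0,0,8.5],[3.65,-1.92,0,0.001,0,0,8.5],[3.65,-1.92,0,0.001,0,0,8.5],[3.65,-1.92,0,0.001,0,0,8.5],[3.65,-1.92,0,0.001,0,0,8.5],[3.65,-1.92,0.5,0.001,0,0,8.5],[0,0,1.5,0,0,0,8.5],[0,0,1.5,0,0,0,8.5]]]'
python3 - <<'E'
from h import *
st();plan([437,25,73.5],4)
c=read_camera("top");crop(c,"pics/t4.png",180,380,130,280,3)
E
```

```text
time_s: 12.25
position: [434.6, 24.7, 118.4]
orientation: [-2.098, -2.333, 0.008]
ft_force: [0.9, 0.8, 0.4]
width: 85.0
t 12.25 pos [434.6  24.7 118.4] lane [-106.9, -115.6] roterr [-0.006  0.    -0.001] F [0.9 0.8 0.4] w 85.0
t 12.25 pos [434.6  24.7 118.4] rot err tool [-0.006  0.    -0.001] step mm 11.2
[0.0, 0.07, 1.12] [-0.002, 0.0, -0.0]
[0.0, 0.07, 1.12] [-0.002, 0.0, -0.0]
[0.0, 0.06, 1.12] [-0.002, 0.0, -0.0]
[0.0, 0.06, 1.12] [-0.002, 0.0, -0.0]
```

View pics/t4.png

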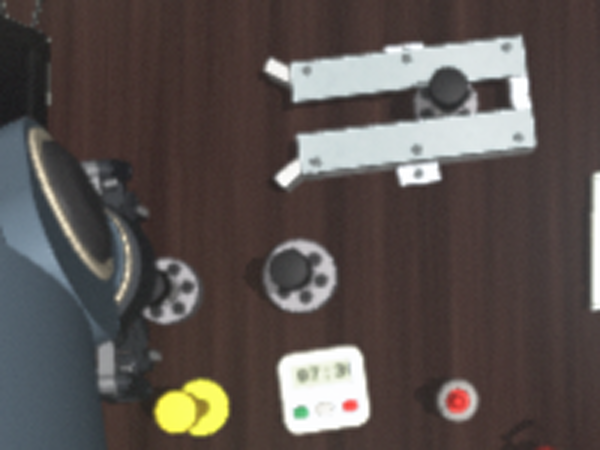

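```bash
python3 -m jog '[[[0,0.05,0.4,-0.002,0,0,5.5],[0,0.05,0.8,-0.002,0,0,5.5],[0,0.05,1.6,-0.002,0,0,5.5],[0,0.05,1.6,0,0,0,5.5],[0,0,0,0,0,0,0.5],[0,0,0,0,0,0,0.5],[0,0,0,0,0,0,0.5],[0,0,0,0,0,0,0.5]]]'
python3 - <<'E'
from h import *
st();plan(M-53*D+[0,0,76],4)
E
```

```text
time_s: 13.3
position: [436.6, 25.4, 75.6]
orientation: [2.1, 2.336, 0.0]
ft_force: [0.1, -0.5, 0.1]
width: 26.1
t 13.3 pos [436.6  25.4  75.6] lane [-107.4, -113.5] roterr [ 0.001  0.    -0.001] F [ 0.1 -0.5  0.1] w 26.1
t 13.3 pos [436.6  25.4  75.6] rot err tool [ 0.001  0.    -0.001] step mm 31.5
[-1.36, 2.84, -0.01] [0.0, 0.0, -0.0]
[-1.36, 2.84, -0.01] [0.0, 0.0, -0.0]
[-1.36, 2.84, -0.01] [0.0, 0.0, -0.0]
[-1.36, 2.84, -0.01] [0.0, 0.0, -0.0]
```

```bash
python3 -m jog '[[[0,0,-1.5,0,0,0,0.5],[-1.1,2.35,0,0,0,0,0.5],[-1.1,2.35,0,0,0,0,0.5],[-1.1,2.35,0,0,0,0,0.5],[-1.1,2.35,0,0,0,0,0.5],[-1.04,1.95,0.6,0,0,0,0.5],[0,0,0.7,0,0,0,0.5],[0,0,0,0,0,0,0.5]]]'
python3 - <<'E'
from h import *
st()
c=read_camera("side");crop(c,"pics/s5.png",200,400,110,290,3)
E
```

```text
time_s: 14.3
position: [553.7, -16.3, 77.1]
orientation: [-2.099, -2.335, 0.002]
ft_force: [-0.0, -0.7, -1.8]
width: 26.6
t 14.3 pos [553.7 -16.3  77.1] lane [-53.5, -1.5] roterr [-0.002 -0.     0.   ] F [-0.  -0.7 -1.8] w 26.6
```

View pics/s5.png

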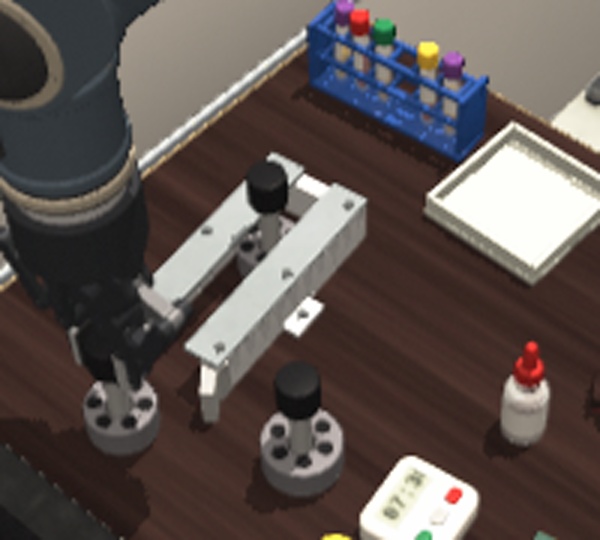

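It hangs upright before the mouth (block (121,415)); correct 1.3 mm sideways and slide carefully.

```bash
python3 -m jog '[[[-0.6,0.06,0,0,0,0,0.5],[-0.6,0.06,0,0,0,0,0.5],[-0.6,0,0,0,0,0,0.5],[-0.6,0,0,0,0,0,0.5],[-0.6,0,0,0,0,0,0.5],[-0.4,0,0,0,0,0,0.5],[-0.3,0,0,0,0,0,0.5],[-0.3,0,0,0,0,0,0.5]]]'
python3 -c "
from h import *
st()"
python3 -m jog '[[[-0.2,0,0,0,0,0,0.5],[-0.2,0,0,0,0,0,0.5],[-0.2,0,0,0,0,0,0.5],[-0.2,0,0,0,0,0,0.5],[-0.2,0,0,0,0,0,0.5],[0,0,0,0,0,0,0.5],[0,0,0,0,0,0,0.5],[0,0,0,0,0,0,0.5]]]'
python3 -c "
from h import *
st()"
```

```text
time_s: 15.35
position: [560.6, -56.3, 77.4]
orientation: [-2.1, -2.336, -0.0]
ft_force: [0.6, 1.1, -1.4]
width: 26.3
t 15.35 pos [560.6 -56.3  77.4] lane [-13.0, 1.1] roterr [ 0. -0. -0.] F [ 0.6  1.1 -1.4] w 26.3
time_s: 16.35
position: [561.6, -66.1, 77.4]
orientation: [-2.1, -2.336, 0.0]
ft_force: [-0.2, 0.2, -1.5]
width: 26.7
t 16.35 pos [561.6 -66.1  77.4] lane [-3.2, 1.0] roterr [-0. -0. -0.] F [-0.2  0.2 -1.5] w 26.7
```

```bash
python3 -m jog '[[[-0.1,-0.1,0,0,0,0,0.5],[-0.2,0,0,0,0,0,0.5],[-0.2,0,0,0,0,0,0.5],[-0.2,0,0,0,0,0,0.5],[-0.2,0,0,0,0,0,0.5],[-0.3,0,0,0,0,0,0.5],[-0.3,0,0,0,0,0,0.5],[-0.3,0,0,0,0,0,0.5]]]'
python3 -c "
from h import *
st()"
```

```text
time_s: 17.35
position: [562.6, -84.5, 77.4]
orientation: [2.101, 2.336, -0.0]
ft_force: [-0.4, 0.9, -1.1]
width: 26.3
t 17.35 pos [562.6 -84.5  77.4] lane [15.2, 0.1] roterr [ 0.     0.    -0.001] F [-0.4  0.9 -1.1] w 26.3
```

```bash
python3 -m jog '[[[-0.6,0,0,0,0,0,0.5],[-0.8,0,0,0,0,0,0.5],[-0.8,0,0,0,0,0,0.5],[-0.8,0,0,0,0,0,0.5],[-0.6,0,0,0,0,0,0.5],[-0.3,0,0.1,0,0,0,0.5],[0,0,0.1,0,0,0,0.5],[0,0,0,0,0,0,0.5]]]'
python3 -c "
from h import *
st()"
```

```text
time_s: 18.35
position: [566.6, -122.6, 75.3]
orientation: [-2.1, -2.336, -0.0]
ft_force: [-0.8, -0.2, -1.5]
width: 26.5
t 18.35 pos [ 566.6 -122.6   75.3] lane [53.5, -0.0] roterr [-0. -0.  0.] F [-0.8 -0.2 -1.5] w 26.5
```

```bash
python3 -m jog '[[[0,0,0,0,0,0,8.5],[0,0,0,0,0,0,8.5],[0,0,0,0,0,0,8.5],[0,0,0,0,0,0,8.5],[0,0,-2,0,0,0,8.5],[0,0,-3,0,0,0,8.5],[0,0,-2.5,0,0,0,8.5],[0,0,0,0,0,0,8.5]]]'
python3 - <<'E'
from h import *
st();plan([447,-71.8,154],5)
c=read_camera("side");crop(c,"pics/s6.png",200,400,110,290,3)
E
```

```text
time_s: 19.35
position: [568.5, -123.0, 153.7]
orientation: [2.097, 2.332, 0.005]
ft_force: [-0.3, 0.4, -0.5]
width: 84.8
t 19.35 pos [ 568.5 -123.   153.7] lane [54.1, 1.9] roterr [ 0.006  0.002 -0.001] F [-0.3  0.4 -0.5] w 84.8
t 19.35 pos [ 568.5 -123.   153.7] rot err tool [ 0.006  0.002 -0.001] step mm 26.4
[1.28, -2.31, -0.02] [0.001, 0.0, -0.0]
[1.28, -2.31, -0.02] [0.001, 0.0, -0.0]
[1.28, -2.31, -0.02] [0.001, 0.0, -0.0]
[1.28, -2.31, -0.01] [0.001, 0.0, -0.0]
[1.28, -2.31, -0.01] [0.001, 0.0, -0.0]
```

View pics/s6.png

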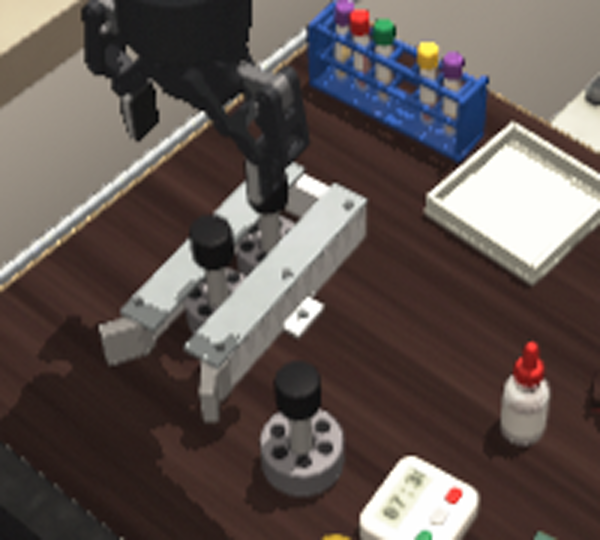

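Both stand upright in the lane (knobs (212,242) and (268,190)). The third, visibly wider (about 50 against 46 mm in the depth cloud), is the swollen one by elimination; grasp it for the tray.

```bash
python3 -m jog '[[[1.28,-2.31,0,0.001,0,0,8.5],[1.28,-2.31,0,0.001,0,0,8.5],[1.28,-2.31,0,0.001,0,0,8.5],[1.28,-2.31,0,0.001,0,0,8.5],[1.28,-2.31,0.5,0.001,0,0,7],[0,0,1.5,0,0,0,6],[0,0,1.5,0,0,0,6],[0,0,0,0,0,0,6]]]'
python3 - <<'E'
from h import *
st();plan([447,-71.8,75],4)
c=read_camera("side");crop(c,"pics/s7.png",200,400,110,290,3)
E
```

```text
time_s: 20.4
position: [444.5, -71.7, 114.0]
orientation: [-2.097, -2.331, 0.007]
ft_force: [-0.8, 0.5, 0.4]
width: 59.6
t 20.4 pos [444.5 -71.7 114. ] lane [-10.0, -116.0] roterr [-0.008 -0.002 -0.001] F [-0.8  0.5  0.4] w 59.6
t 20.4 pos [444.5 -71.7 114. ] rot err tool [-0.008 -0.002 -0.001] step mm 9.8
[-0.01, 0.07, 0.97] [-0.002, -0.0, -0.0]
[-0.01, 0.07, 0.97] [-0.002, -0.0, -0.0]
[-0.01, 0.07, 0.97] [-0.002, -0.0, -0.0]
[-0.01, 0.06, 0.97] [-0.002, -0.0, -0.0]
```

View pics/s7.png

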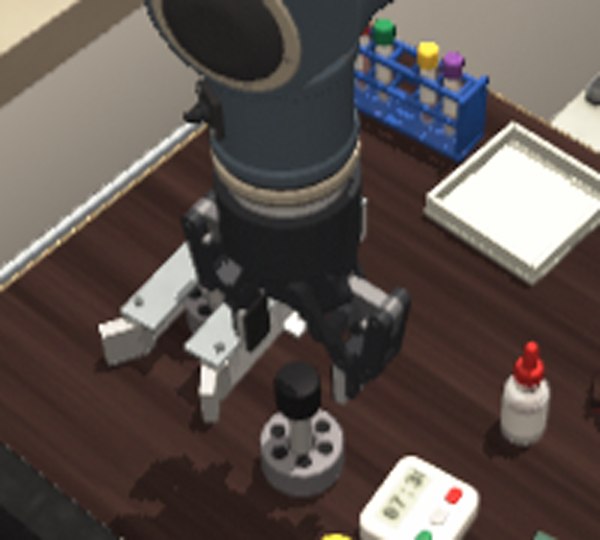

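Fingers straddle the knob (298,390), tips at (255,340) and (343,400). Lower and close.

```bash
python3 -m jog '[[[0,0.05,1.0,-0.002,0,0,6],[0,0.05,1.0,-0.002,0,0,6],[0,0.03,1.0,-0.002,0,0,6],[0,0,0.9,0,0,0,6],[0,0,0,0,0,0,0.5],[0,0,0,0,0,0,0.5],[0,0,0,0,0,0,0.5],[0,0,0,0,0,0,0.5]]]'
python3 - <<'E'
from h import *
st();plan([468,-337,76],6)
E
```

```text
time_s: 21.45
position: [446.2, -71.5, 76.8]
orientation: [2.1, 2.335, 0.002]
ft_force: [0.3, 0.4, -0.7]
width: 26.7
t 21.45 pos [446.2 -71.5  76.8] lane [-10.1, -114.3] roterr [ 0.002  0.    -0.001] F [ 0.3  0.4 -0.7] w 26.7
t 21.45 pos [446.2 -71.5  76.8] rot err tool [ 0.002  0.    -0.001] step mm 44.4
[-4.44, -0.11, 0.01] [0.0, 0.0, -0.0]
[-4.44, -0.11, 0.01] [0.0, 0.0, -0.0]
[-4.44, -0.11, 0.01] [0.0, 0.0, -0.0]
[-4.44, -0.11, 0.01] [0.0, 0.0, -0.0]
[-4.44, -0.11, 0.01] [0.0, 0.0, -0.0]
[-4.44, -0.11, 0.01] [0.0, 0.0, -0.0]
```

```bash
python3 -m jog '[[[0,0,-3,0,0,0,0.5],[-2.6,0,-2,0,0,0,0.5],[-4.5,-0.15,0,0,0,0,0.5],[-4.5,-0.15,0,0,0,0,0.5],[-4.5,-0.15,0,0,0,0,0.5],[-4.5,-0.15,0,0,0,0,0.5],[-4.0,-0.1,0,0,0,0,0.5],[-2,0,1,0,0,0,0.5]]]'
python3 - <<'E'
from h import *
st();plan([468,-337,81.5],4)
c=read_camera("side");crop(c,"pics/s8.png",260,460,90,270,3)
E
```

```text
time_s: 22.45
position: [467.1, -339.5, 116.6]
orientation: [2.103, 2.331, 0.001]
ft_force: [-0.2, 0.7, -2.3]
width: 26.5
t 22.45 pos [ 467.1 -339.5  116.6] lane [258.6, -122.0] roterr [ 0.002  0.001 -0.004] F [-0.2  0.7 -2.3] w 26.5
t 22.45 pos [ 467.1 -339.5  116.6] rot err tool [ 0.002  0.001 -0.004] step mm 8.8
[0.06, 0.03, 0.88] [0.0, 0.0, -0.001]
[0.06, 0.03, 0.88] [0.0, 0.0, -0.001]
[0.06, 0.03, 0.88] [0.0, 0.0, -0.001]
[0.06, 0.03, 0.88] [0.0, 0.0, -0.001]
```

View pics/s8.png

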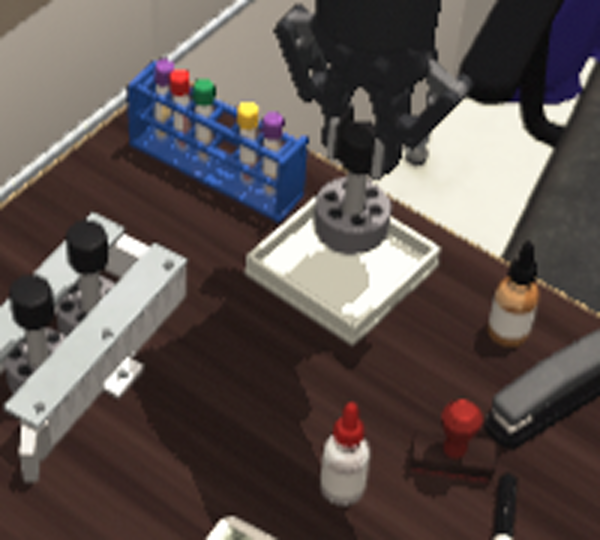

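The adapter (block (352,215)) hangs over the tray. Lower to the floor, open moderately.

```bash
python3 -m jog '[[[0.06,0.03,1.0,0,0,-0.001,0.5],[0.06,0.03,1.0,0,0,-0.001,0.5],[0.06,0.03,0.8,0,0,-0.001,0.5],[0.06,0,0.4,0,0,0,0.5],[0,0,0.2,0,0,0,0.5],[0,0,0.1,0,0,0,0.5],[0,0,0,0,0,0,0.5],[0,0,0,0,0,0,0.5]]]'
python3 -c "
from h import *
st()"
```

```text
time_s: 23.5
position: [468.0, -334.4, 81.9]
orientation: [2.097, 2.338, 0.001]
ft_force: [-0.7, 0.4, -1.9]
width: 26.5
t 23.5 pos [ 468.  -334.4   81.9] lane [253.7, -120.5] roterr [0.001 0.    0.002] F [-0.7  0.4 -1.9] w 26.5
```

```bash
python3 -m jog '[[[0,0,0.1,0,0,0,0.5],[0,0,0,0,0,0,0.5],[0,0,0,0,0,0,6],[0,0,0,0,0,0,6],[0,0,0,0,0,0,6],[0,0,-1,0,0,0,6],[0,0,-3,0,0,0,6],[0,0,-4,0,0,0,6]]]'
python3 -m jog '[[[3,-1,-3,0,0,0,6],[5,-1,-3,0,0,0,6],[5,0,-3,0,0,0,6],[0,0,0,0,0,0,6],[0,0,0,0,0,0,6],[0,0,0,0,0,0,6],[0,0,0,0,0,0,6],[0,0,0,0,0,0,6]]]'
python3 - <<'E'
from h import *
st()
t=read_camera("top");s=read_camera("side");crop(t,"pics/t9.png",210,450,105,280,3);crop(s,"pics/s9.png",200,460,90,320,3)
for n,c in(("top",t),("side",s)):
    W=cloud(c).reshape(-1,3)
    for nm,(x,y) in dict(C=(572.6,-180.2),A=(566.6,-122.6),B=(468,-334.4)).items():
        k=W[(abs(W[:,0]-x)<22)&(abs(W[:,1]-y)<22)&(W[:,2]>85)&(W[:,2]<112)]
        if len(k): 
            m=(k.min(0)+k.max(0))/2; print(n,nm,len(k),np.round(m,1),"zmax",k[:,2].max().round(1),"lane",lane(m))
E
```

```text
time_s: 24.5
position: [467.4, -333.9, 161.4]
orientation: [-2.096, -2.339, -0.001]
ft_force: [0.6, -0.0, -0.1]
width: 59.7
time_s: 25.5
position: [433.6, -207.6, 250.1]
orientation: [-2.098, -2.338, -0.001]
ft_force: [-1.1, -0.2, 0.7]
width: 60.0
t 25.5 pos [ 433.6 -207.6  250.1] lane [123.9, -141.3] roterr [ 0.    -0.001  0.002] F [-1.1 -0.2  0.7] w 60.0
top C 30 [ 574.5 -173.6   96.6] zmax 99.6 lane [105.1, 2.5]
top A 149 [ 565.8 -123.    92.9] zmax 100.4 lane [53.8, -0.8]
side C 167 [ 571.5 -180.1   93. ] zmax 100.6 lane [111.2, -1.2]
side A 178 [ 567.2 -122.2   93.4] zmax 101.7 lane [53.1, 0.7]
side B 148 [ 466.1 -332.8   95.5] zmax 105.4 lane [251.9, -122.2]
```

View pics/s9.png

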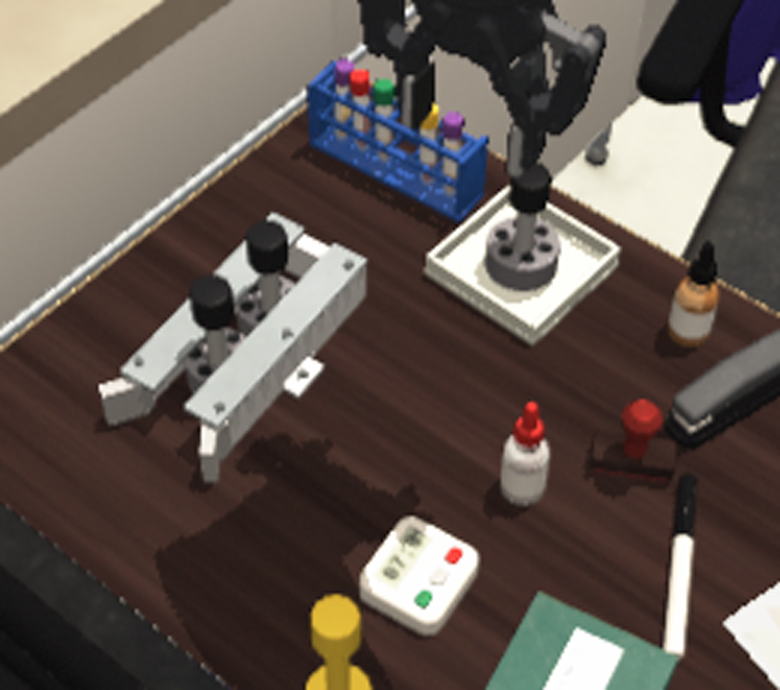

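View pics/t9.png

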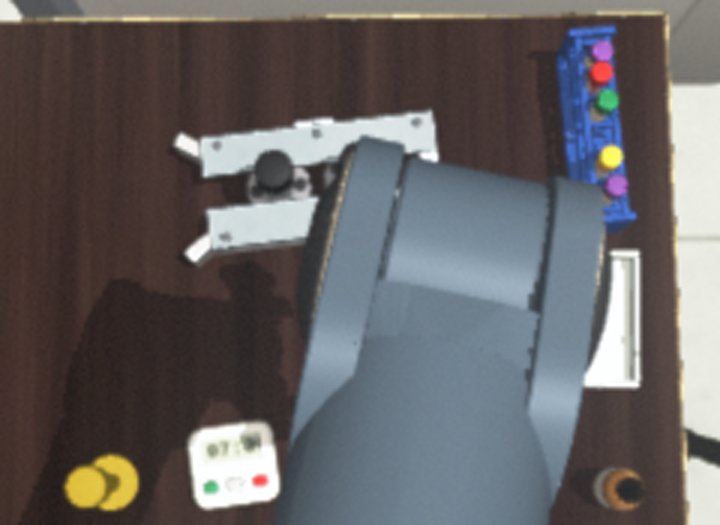

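All three stand upright: two in the lane (knobs (212,300) and (268,245)) and one on the tray floor (block (522,250)). Timer and bottles look unmoved, and the gripper is clear of everything.

```bash
python3 -c "
from station import close_job
print(close_job())"
```

```text
the job is handed in; nothing more can be done
None
```

I sorted all three adapters and handed the job in at about 25.6 s; it reports no verdict.

- **In the lane:** The right-hand and left-hand adapters went through the jaws with no resistance (side force about 1 N or less). They stand upright with their axes about 111 mm and 53.5 mm past the jaws' front ends, within about 1.5 mm of the middle line.
- **In the reject tray:** The middle adapter stands upright on the tray floor, about 4 mm from the tray's middle. I did not try it in the gauge. I took it as the swollen one because the other two passed, the task text speaks of one swollen adapter, and its block measured about 50 mm against 46 mm for the others in the depth image.

**Last checks:** The side camera showed all three upright and the gripper clear. The timer and bottles looked untouched, though I did not measure them. The arm partly hid the farther lane adapter in the final top view, so that reading (105 mm along, 2.5 mm off the middle line) disagreed with the side view and the release position. I trusted those two. The tray adapter was hidden from the top camera, so its position rests on the side view and the release point.

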